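# Line up the sockets on the socket board by size

### The arm

A 6-joint arm with a two-finger parallel gripper is mounted at the origin on a cart in front of the work surface, level with it; the furniture and walls round the work are solid. World frame = base frame: x ahead of the robot, y to its left, z up, the work surface at z = 0. Lengths are in m, angles in degrees, forces in N, time in s.
With the tool pointing down it reaches from about 0.275 to 0.975 m from the base axis. Payload 8.4 kg.
Tool frame: the origin (TCP) lies midway between the tips of the shut fingers; the grasp point (between the pads) lies ctrl.tcp_to_grasp behind it (ctrl.tcp_to_grasp is the distance from the TCP to the grasp point, in m); z points along the fingers, y is the line along which they close (so a half turn about z gives the same grasp; the last joint's range is limited). The gripper opens to 92 mm and grips with 3 to 60 N. Pads are 20 mm wide; open, the fingers measure 128 mm over their backs; the gripper's body (75 mm by 189 mm) begins 69 mm behind the grasp point.
Start: joints at [71.54, 20.225, 93.587, -0, 66.188, -0.138], TCP at [0.196, 0.593, 0.215] pointing down, gripper open.
Joint ranges: [-150.9, 150.9], [-52.94, 120.26], [3.33, 152.33], [-74.26, 254.26], [0, 154.13], [-172.89, 172.89]. Speed limits (degrees/s): [127.2, 127.2, 159.86, 180, 180, 180].

### API

Orientations are given as [roll, pitch, yaw] about the fixed x, y, z axes, in that order (R = Rz(yaw) Ry(pitch) Rx(roll)).
In Python, from station import ctrl, fingers, planner, optics, readout gives the robot as it stands. Calls block until the motion is done:
- ctrl.move_ptp(position, orientation): joint-space move of the TCP to a pose.
- ctrl.movel(position, vel=0.15, orientation=None, threshold=None): straight line of the TCP; orientation=None keeps the orientation; vel is the mean speed in m/s. With threshold (N) it stops when the force on the tool has changed by that much, and returns True; else False.
- ctrl.move_j(angles): joint-space move.
- fingers.command_gripper(opening, newtons=None): opening from 0.0 (shut) to 1.0 (fully open); newtons is the grip in N (None keeps the last); returns when the fingers have stopped.
- ctrl.hold(seconds).
- planner.solve_ik(position, orientation): joint angles nearest the present ones, or None.
- optics.camera(name): name is "scene" or "top"; returns the picture (480x640x3 uint8, blue, green, red); there is no depth.
- optics.calibration(name): a dict with "camera_matrix" (3x3 intrinsics, pixels), "R" (3x3) and "t" (3): a world point X has camera coordinates R X + t. Camera axes: x right, y down, z forward; pixel columns grow to the right and rows downward; lengths in m; the calibration is good to about 2 mm. A picture is of the moment at which its call begins. calibration takes no time and is no camera call.
A pose or a line that the arm cannot do raises ctrl.Unreachable and nothing moves.
- ctrl.job_done(): hands the job in; it is judged then, once.
Readings, each from a call of its own:
- readout.read_time(): time.
- readout.read_joint_pos(): joint angles.
- readout.read_dq(): joint speeds.
- readout.read_joint_torque(): joint torques, N m.
- readout.read_tcp_pos(): TCP position.
- readout.read_eef_rot(): TCP orientation.
- readout.read_force(): force on the tool from outside, world axes, zero at the start.
- readout.read_torque(): the same for the moment, N m.
- readout.read_gripper_width(): opening from 0.0 (shut) to 1.0 (fully open).
- readout.read_grasp_force(): force on a finger pad.
Only numpy, scipy, OpenCV 4.12 (cv2) and the standard library are available. Lean on these libraries where they do the work, as an engineer would, in place of code of your own. Each camera call takes 0.05 s, during which the arm holds its last target. There are 200 camera calls.

### The job

Put the four loose steel sockets away on the plywood socket board, in order of size: the smallest on the seat next to the brass knob, then each next larger one on the next seat, the largest at the far end. Stand each socket upright in the middle of its own rubber seat and let go of it.

Things in the scene. Friction and masses are not known exactly. Their poses are not given: they have to be found in the camera images.
- board: Plywood socket board lying flat on the bench and screwed down, 90 x 370 mm, 14 mm thick; its long side runs along its own y axis (at yaw 0 left-right as the robot sees it). Origin: centre of its underside, on the bench top. It carries four equal black rubber seats in a row, 75 mm apart, and an end block at each end.
- knob_end: End block with a small round brass knob standing on it (knob 24 mm across): dark steel plate 70 x 28 x 8 mm with the knob on top, 32 mm high in all, fixed across one end of the board, 55 mm from the nearest seat's centre. It may be at either end of the board. Origin: centre of its underside, on the board's top (14 mm above the bench). The other end has the same plate without a knob.
- seat_a: Black round rubber seat, 66 mm across, 3 mm thick, fixed on the board, first of the four counted from the board's +y end. Origin: centre of its underside, 14 mm above the bench; a socket stands on its top face, 17 mm above the bench. All four seats look alike.
- seat_b: Black round rubber seat, 66 mm across, 3 mm thick, fixed on the board, second of the four counted from the board's +y end. Origin: centre of its underside, 14 mm above the bench; a socket stands on its top face, 17 mm above the bench. All four seats look alike.
- seat_c: Black round rubber seat, 66 mm across, 3 mm thick, fixed on the board, third of the four counted from the board's +y end. Origin: centre of its underside, 14 mm above the bench; a socket stands on its top face, 17 mm above the bench. All four seats look alike.
- seat_d: Black round rubber seat, 66 mm across, 3 mm thick, fixed on the board, fourth of the four counted from the board's +y end. Origin: centre of its underside, 14 mm above the bench; a socket stands on its top face, 17 mm above the bench. All four seats look alike.
- socket_1_center (a point): The smallest socket: plain chromed steel cylinder with an open mouth on top, 26 mm across, 42 mm high, standing upright on the bench, mass 60 to 130 g. This point is its centre, half-way up (21 mm above its foot); z is its upright axis. Round: it can be gripped across any diameter.
- socket_2_center (a point): The second smallest socket: plain chromed steel cylinder with an open mouth on top, 36 mm across, 50 mm high, standing upright on the bench, mass 110 to 230 g. This point is its centre, half-way up (25 mm above its foot); z is its upright axis. Round: it can be gripped across any diameter.
- socket_3_center (a point): The second largest socket: plain chromed steel cylinder with an open mouth on top, 46 mm across, 58 mm high, standing upright on the bench, mass 180 to 370 g. This point is its centre, half-way up (29 mm above its foot); z is its upright axis. Round: it can be gripped across any diameter.
- socket_4_center (a point): The largest socket: plain chromed steel cylinder with an open mouth on top, 56 mm across, 66 mm high, standing upright on the bench, mass 280 to 560 g. This point is its centre, half-way up (33 mm above its foot); z is its upright axis. Round: it can be gripped across any diameter.
Things that resemble listed ones, but are neither listed nor needed, are in the scene too. What is shaped like the part that bears socket_4_center but purple is not meant.

How it is judged:
By the outcome, as a careful person would: the job done as asked, in the order asked, and still so for the second after the job is handed in, with the robot touching nothing.
It also fails if it takes over 106 s, if anything falls off the work surface, if the arm or the gripper's body presses on something with over 40 N, if the wrist force passes 120 N, or if a joint passes its speed limit or range.

## Working session

There is one attempt and no reset: what is moved stays moved. The work goes in short steps, each a Python script; the robot and the scene stay as the last script left them, time stands still between calls to the robot, and variables do not carry over. Pictures are saved under pics/ and viewed, at most 14 in all, crops included, and the job is handed in when it is done.

```bash
mkdir -p pics; python3 - <<'E'
from station import ctrl, fingers, planner, optics, readout
import cv2
for n in ("scene","top"):
    cv2.imwrite(f"pics/{n}0.png",optics.camera(n)); c=optics.calibration(n); print(n,c)
print(ctrl.tcp_to_grasp, readout.read_time(), readout.read_eef_rot())
E
```

```text
scene {'camera_matrix': array([[464.5553418 ,   0.        , 317.49441459],
       [  0.        , 464.5553418 , 237.80698663],
       [  0.        ,   0.        ,   1.        ]]), 'R': array([[ 0.84239238, -0.53872231, -0.01238337],
       [-0.35139183, -0.53175389, -0.77055926],
       [ 0.40853257,  0.65346467, -0.63724805]]), 't': array([-0.52138213,  0.16780327,  0.9611376 ])}
top {'camera_matrix': array([[563.86152934,   0.        , 322.38568049],
       [  0.        , 563.86152934, 235.9406595 ],
       [  0.        ,   0.        ,   1.        ]]), 'R': array([[ 0.01319777, -0.99982025,  0.01361176],
       [-0.98567296, -0.01529784, -0.16797261],
       [ 0.16815065, -0.01119988, -0.98569768]]), 't': array([-0.13914667,  0.5468428 ,  1.11082025])}
0.0187 0.1 [-1.79926828e+02 -1.66896171e-03  1.61676403e+02]
```

View pics/scene0.png

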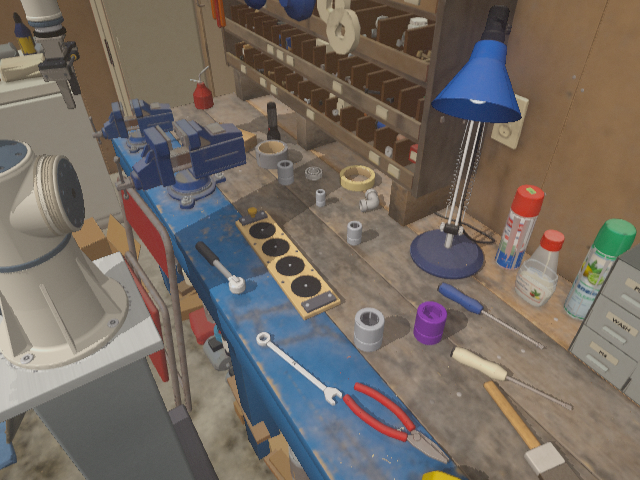

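View pics/top0.png

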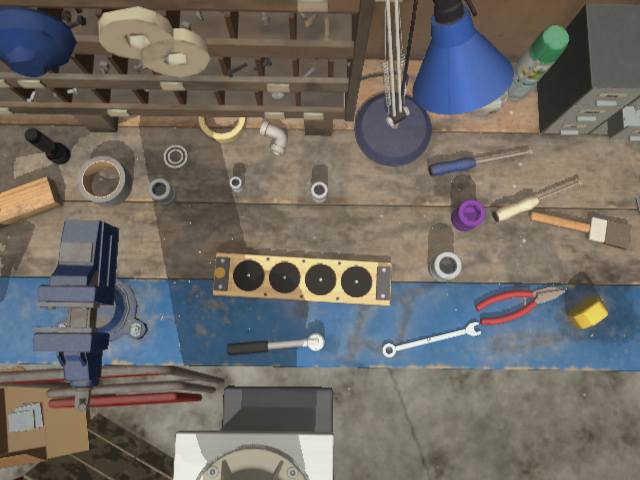

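Top view: the four grey socket candidates are at (161,190), (236,184), (319,191) and (447,265). Lookalikes are the purple socket (469,214), a bearing ring (175,156), a tape or pipe ring (102,180), a cream tape roll (222,123) and a pipe elbow (272,135). The knob is at the board's left (+y) end (221,272). Next is a close crop to check.

```bash
python3 - <<'E'
import cv2,numpy as np
t=cv2.imread("pics/top0.png"); 
r=lambda im,x,y,w,h,k:cv2.resize(im[y:y+h,x:x+w],None,fx=k,fy=k,interpolation=cv2.INTER_CUBIC)
a=np.hstack([r(t,x-25,y-25,50,50,4) for x,y in((161,190),(236,184),(319,191),(447,265))])
b=r(t,205,240,200,75,4)
cv2.imwrite("pics/crop1.png",np.vstack([a,b]))
E
```

```text
(no output)
```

View pics/crop1.png

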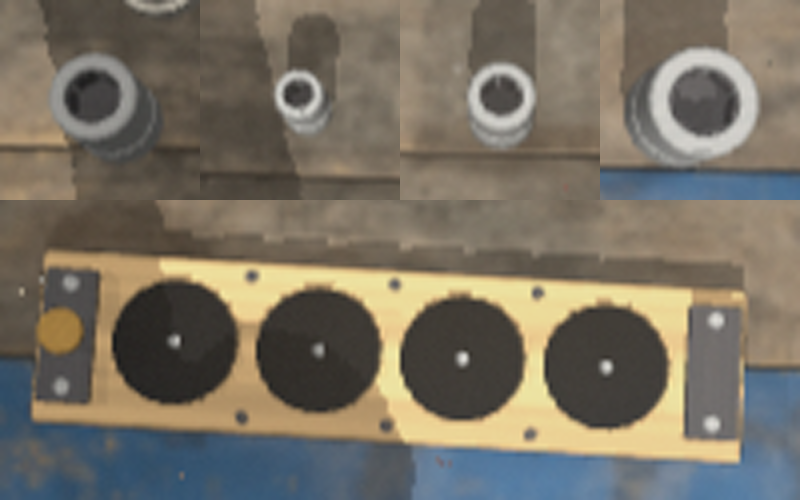

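```bash
cat > h.py <<'E'
import numpy as np, cv2
from station import optics
C={n:optics.calibration(n) for n in("top","scene")}
def back(n,uv,z):
    c=C[n]; R,t=c["R"],np.array(c["t"]); o=-R.T@t
    d=R.T@np.linalg.solve(c["camera_matrix"],[uv[0],uv[1],1]); return o+d*(z-o[2])/d[2]
def proj(n,X):
    c=C[n]; p=c["camera_matrix"]@(c["R"]@np.asarray(X)+c["t"]); return p[:2]/p[2]
E
python3 - <<'E'
from h import *
np.set_printoptions(precision=4,suppress=True)
s={1:((235.4,181.9),.042),2:((318.9,189.6),.05),3:((159.1,188.9),.058),4:((447.6,265.1),.066)}
for k,(p,z) in s.items():
    X=back("top",p,z); print(k,X,proj("scene",X))
im=cv2.imread("pics/scene0.png"); 
for p in((175,341),(319,350),(462,358),(606,367)):
    X=back("top",(205+(p[0]+.5)/4-.5,240+(p[1]-199.5)/4-.5),.017); print(X,proj("scene",X))
for p in((315,120),(272,135),(102,180),(175,156),(393,155),(469,214)):print(p,back("top",p,0))
r=lambda x,y,w,h,k:cv2.resize(im[y:y+h,x:x+w],None,fx=k,fy=k,interpolation=cv2.INTER_CUBIC)
a=np.hstack([r(x-25,y-25,50,50,4) for x,y in((320,195),(354,230),(286,170),(369,325))])
cv2.imwrite("pics/crop2.png",np.vstack([a,cv2.resize(r(230,205,120,120,3),(400,400))[:, :].repeat(1,1) if 0 else np.pad(r(230,205,120,120,3),((0,0),(0,440),(0,0)))]))
E
```

```text
1 [0.6616 0.0522 0.042 ] [320.2199 191.0073]
2 [ 0.6459 -0.1227  0.05  ] [354.3    224.2766]
3 [0.6398 0.2057 0.058 ] [284.4242 163.5096]
4 [ 0.4901 -0.3833  0.066 ] [369.4402 317.2512]
[0.4694 0.0212 0.017 ] [262.1968 229.1565]
[ 0.4658 -0.0537  0.017 ] [275.3598 246.035 ]
[ 0.4627 -0.1281  0.017 ] [289.8669 264.3179]
[ 0.4591 -0.2031  0.017 ] [305.7462 284.6635]
(315, 120) [ 0.8172 -0.112   0.    ]
(272, 135) [ 0.7807 -0.0178  0.    ]
(102, 180) [0.6722 0.3466 0.    ]
(175, 156) [0.7289 0.1923 0.    ]
(393, 155) [ 0.7396 -0.2845  0.    ]
(469, 214) [ 0.6098 -0.448   0.    ]
```

View pics/crop2.png

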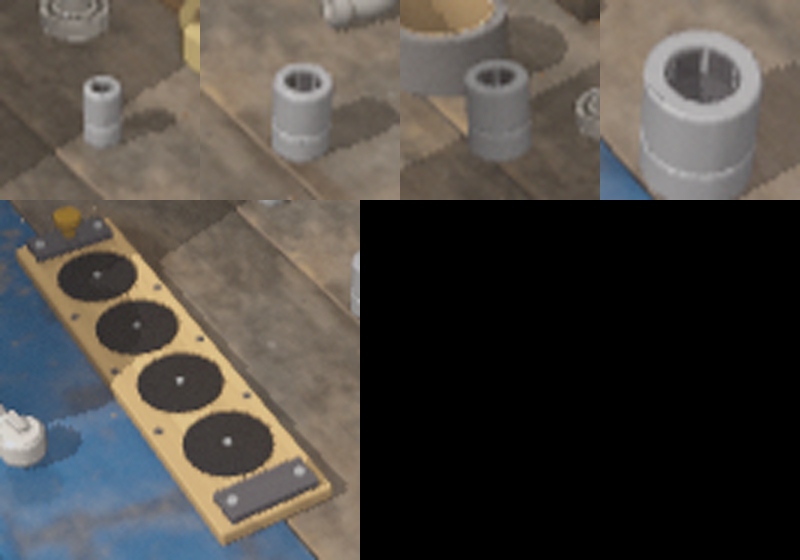

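Both cameras agree to about 1 px. Sockets: S1 is (235,182), S2 (319,190), S3 (159,189), S4 (448,265), and the rim sizes match. The knob is at +y, so the order is seat_a=1, b=2, c=3, d=4. I'll place the smallest first.

```bash
cat > job.py <<'E'
from station import ctrl, fingers, readout
from h import *
S={1:(.6616,.0522,.026,.026),2:(.6459,-.1227,.028,.036),3:(.6401,.2052,.032,.046),4:(.4901,-.3833,.036,.056)}  # x,y,grasp height,diameter
T={1:(.4694,.0212),2:(.4659,-.0536),3:(.4626,-.1283),4:(.4591,-.2031)}
O=[180,0,87.4]
def put(k,up=.13):
    x,y,g,d=S[k]; tx,ty=T[k]; h=g-ctrl.tcp_to_grasp   # tip height above the socket's foot
    wide=(d+.016)/.092
    fingers.command_gripper(wide)
    ctrl.move_ptp([x,y,up+h],O)
    print("down hit",ctrl.movel([x,y,h],.12,threshold=15))
    fingers.command_gripper(0,40); print("width mm",92*readout.read_gripper_width(),readout.read_grasp_force())
    ctrl.movel([x,y,up+h],.15)
    print("held mm",92*readout.read_gripper_width())
    ctrl.movel([tx,ty,up+h],.2)
    ctrl.movel([tx,ty,.023+h],.12)
    print("touch",ctrl.movel([tx,ty,.0155+h],.02,threshold=4),readout.read_tcp_pos()[2]-h)
    fingers.command_gripper(wide); ctrl.hold(.2)
    ctrl.movel([tx,ty,up+h],.15); print("t",readout.read_time())
E
python3 - <<'E'
from job import *
p=readout.read_tcp_pos(); ctrl.movel([p[0],p[1],.35],.2)
ctrl.move_ptp([.6616,.0522,.3],O)
put(1)
cv2.imwrite("pics/t1.png",np.hstack([cv2.resize(optics.camera(n)[y:y+130,x:x+130],(400,400)) for n,x,y in(("top",210,220),("scene",230,200))]))
E
```

```text
down hit False
width mm 25.436327016647585 40.00158727169037
held mm 25.222935791032807
touch True 0.017525083786681186
t 11.7083
```

View pics/t1.png

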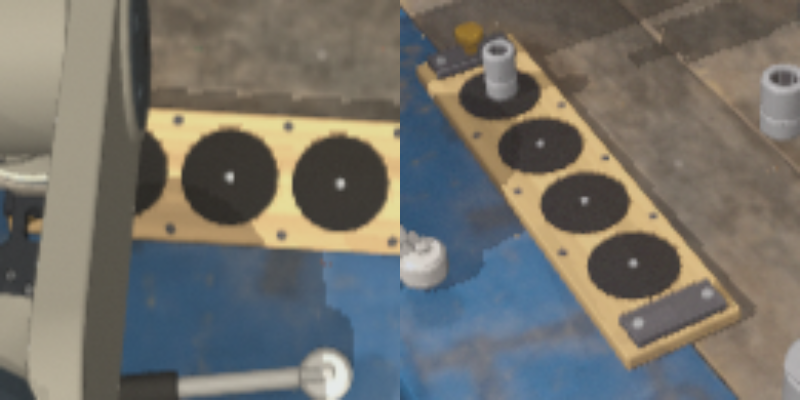

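S1 stands upright in the middle of the seat by the knob (scene crop (500,90)). I'll continue with the rest.

```bash
python3 - <<'E'
from job import *
for k in (2,3,4): put(k)
p=readout.read_tcp_pos(); ctrl.movel([p[0],p[1],.3],.2)
ctrl.move_ptp([.45,-.5,.3],O)
fig=[]
for n,x,y,w in(("top",205,205,200),("scene",225,195,130)): fig.append(cv2.resize(optics.camera(n)[y:y+w,x:x+w],(400,400)))
cv2.imwrite("pics/t2.png",np.hstack(fig)); print(readout.read_time())
E
```

```text
down hit False
width mm 35.61741881080703 40.00155866146088
held mm 35.65088370001112
touch True 0.017511067058020593
t 19.7583
down hit False
width mm 45.848416149885466 40.00157654285431
held mm 45.57429438387932
touch True 0.017495236520270113
t 28.9083
down hit False
width mm 55.87358957506687 40.00156760215759
held mm 55.65039285974522
touch True 0.017461263411846388
t 36.9167
39.075
```

View pics/t2.png

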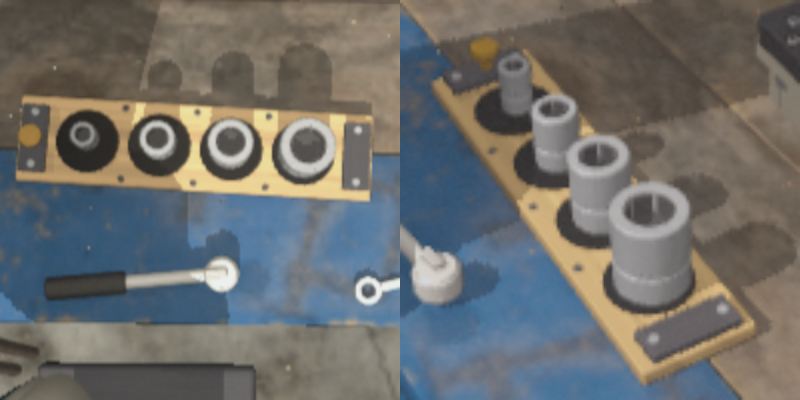

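All four stand upright in order from the knob, with top-crop rims at (84,134), (158,137), (231,143) and (307,147). I'll check the centring numerically before handing in.

```bash
python3 - <<'E'
from job import *
for k,p in {1:(84,134),2:(158,137),3:(231,143),4:(307,147)}.items():
    z=.017+[0,.042,.05,.058,.066][k]
    print(k,1000*(back("top",(205+p[0]/2-.25,205+p[1]/2-.25),z)[:2]-T[k]))
E
```

```text
1 [ 2.11349872 -1.508422  ]
2 [ 2.85967564 -1.4268651 ]
3 [0.44023269 0.4899922 ]
4 [0.30264608 0.60229909]
```

Each socket is within about 3 mm of its seat centre, measured by eye from the image.

```bash
python3 -c "
from station import ctrl
print(ctrl.job_done())"
```

```text
the job is handed in; nothing more can be done
None
```

All four sockets stand upright on their seats in size order, smallest next to the brass knob, each within about 3 mm of its seat centre as measured from the top camera image; the job was handed in at about 39 s.

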